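# Put the bead jar away in its push-latch case

### The job

Put the bead jar with the teal cap away in the wooden case with the teal door. The door has no handle: press it in at its copper dot until the spring catch lets go and it swings open, then stand the jar upright on the floor of that case and leave the door open. Keep the orange-doored case shut.

Things in the scene. Friction and masses are not known exactly. Their poses are not given: they have to be found in the camera images.
- teal_case: Fixed wooden case with the teal door, 140 (x) by 150 (y) by 90 mm high, walls and floor 6 mm. Origin: centre of its underside; its x points from catch side (robot's side) to hinge side, z up. The door, flush in its top, has a copper dot 26 mm across at x -31, y 0, z 90 mm. Clear floor inside: x -46 to 64, y -69 to 69 at z 6 mm; in front of it a catch housing 50 mm high
- teal_door (a joint): Angle of the 122 x 134 mm door (rad): 0 shut, about 1.9 open, leaning back past upright; hinge along the case's y at x 63, z 90 mm. The dot resists with about 4 N; the catch lets go with the dot 2 to 3 mm down; hard stop at 7.5 mm. Then a damped spring lifts the door after the retreating finger and swings it fully open in about 2 s; it stays open
- orange_door (a joint): Angle of the door of the other case (same build, orange door): 0 shut; it must stay shut
- teal_jar_center (a point): Centre, half-way up, of the bead jar with the teal cap: an upright round jar 44 mm in diameter and 70 mm high, about 0.15 kg, standing on the bench (centre 35 mm up). A like jar with an orange cap is a bystander. z points up its axis
There are look-alikes about, which are no part of the job. Leave any purple look-alike of the part that bears teal_jar_center alone.

How it is judged:
By the outcome, as a careful person would: the job done as asked, in the order asked, and still so for the second after the job is handed in, with the robot touching nothing.
It also fails if it takes over 51 s, if anything falls off the work surface, if the arm or the gripper's body presses on something with over 40 N, if the wrist force passes 120 N, or if a joint passes its speed limit or range.

### The arm

A 6-joint arm with a two-finger parallel gripper is mounted at the origin on the work surface. World frame = base frame: x ahead of the robot, y to its left, z up, the work surface at z = 0. Lengths are in mm, angles in rad, forces in N, time in s.
With the tool pointing down it reaches from about 400 to 925 mm from the base axis. Payload 12.5 kg.
Tool frame: the origin (TCP) lies midway between the tips of the shut fingers; the grasp point (between the pads) lies 19 mm behind it (env.grip_depth is the distance from the TCP to the grasp point, in mm); z points along the fingers, y is the line along which they close (so a half turn about z gives the same grasp; the last joint's range is limited). The gripper opens to 95 mm and grips with 3 to 60 N. Pads are 20 mm wide; open, the fingers measure 119 mm over their backs; the gripper's body (75 mm by 180 mm) begins 59 mm behind the grasp point.
Start: joints at [1.101, 0.491, 1.559, -0, 1.092, -0.106], TCP at [222.378, 584.121, 191.261] pointing down, gripper open.
Joint ranges: [-3.1, 3.1], [-0.84, 2.19], [0.05, 2.79], [-1.13, 4.28], [0.06, 2.93], [-2.69, 2.69]. Speed limits (rad/s): [2.22, 2.22, 2.79, 3.14, 3.14, 3.14].

### API

Orientations are given as [roll, pitch, yaw] about the fixed x, y, z axes, in that order (R = Rz(yaw) Ry(pitch) Rx(roll)).
In Python, from cell import monitor, viewer, order, env gives the robot as it stands.
- The arm moves only by the tool move_arm, never from a script. Its argument "moves" is one flat list of numbers, 4 for each row, row after row: the shift along the tool's x, y, z normalised to -1 to 1, where 1 is 0.15 m, then the turn about the tool's z normalised to -1 to 1, where 1 is pi/2 rad. A call has 1 to 10 rows; each row shifts and turns the commanded pose from where the row before left it, along the tool's axes as they then stand; what a row does not reach is not made up. A row lasts 1/8 s, in which the tool goes at most 62.5 mm and 10.7 degrees, less where a joint would pass 70% of its speed; a pose out of reach is approached as far as the arm can. A call with a number of a shift or a turn outside -1 to 1 is refused whole. A call with a gripper value outside its range is refused whole. "claw" is the finger opening in mm, from 0 to 95.1, set as the call begins (left out, the last holds). The fingers move at their own pace and stop on an object; the grip force is fixed at half the most. Time passes only in rows, so rows that do not move let the fingers close. It gives the time, the measured TCP pose, the force, the opening and the grip force at its end, in the units of the state.
- monitor.state(): the state, without advancing time (a new reading comes with each control period).
- viewer.read_camera(name): name is "side" or "top" or "wrist"; returns the picture (420x560x3 uint8, red, green, blue); there is no depth.
- viewer.camera_info(name): a dict with "K" (3x3 intrinsics, pixels), "camera_from_world" (4x4, takes a point from world to camera coordinates). Camera axes: x right, y down, z forward; pixel columns grow to the right and rows downward; lengths in mm; the calibration is good to about 2 mm. A picture is of the moment at which its call begins: read the wrist's pose just before it. camera_info takes no time and is no camera call; for the wrist camera it gives the pose at the moment of the call.
- order.job_done(): hands the job in; it is judged then, once.
The state is a dict: "t": time; "joints": joint angles; "qvel": joint speeds; "tau": joint torques, N m; "eef_pos": TCP position; "tcp_rot": TCP orientation; "ft_force": force on the tool from outside, world axes, zero at the start; "moment": the same for the moment, N m; "opening": opening from 0.0 (shut) to 1.0 (fully open); "grip_force": force on a finger pad.
Only numpy, scipy, OpenCV 4.12 (cv2) and the standard library are available. Lean on these libraries where they do the work, as an engineer would, in place of code of your own. Each camera call takes 0.05 s, during which the arm holds its last target. There are 200 camera calls.

## Working session

There is one attempt and no reset: what is moved stays moved. The work goes in short steps, Python scripts to look and compute and a tool call to move; the robot and the scene stay as the last step left them, time stands still between calls to the robot, and variables do not carry over. Pictures are saved under pics/ and viewed, at most 10 in all, crops included, and the job is handed in when it is done.

Besides the shell and the picture viewer there is one more tool, called after "Emit:" as name(argument=value, ...), one argument or row to a line, values as JSON. move_arm: Moves the arm, as the interface text tells. Scaled input: -1 to 1 covers 0.15 m each way for a shift and pi/2 rad each way for a turn. Its arguments: {"type":"object","properties":{"moves":{"type":"array"},"claw":{"type":"number"}},"required":["moves"]}

```bash
mkdir -p pics; ls; python3 - <<'E'
from cell import monitor, viewer, order, env
import cv2,numpy as np
s=monitor.state();print({k:np.round(v,3).tolist() for k,v in s.items()})
ims=[viewer.read_camera(n) for n in("top","side")]
for n,i in zip(("top","side"),ims):
    cv2.imwrite(f"pics/{n}0.png",i[...,::-1]); c=viewer.camera_info(n);print(n,np.round(c["K"],1).tolist(),np.round(c["camera_from_world"],3).tolist())
E
```

```text
pics
{'t': 0.0, 'joints': [1.101, 0.492, 1.559, 0.0, 1.092, -0.106], 'qvel': [0.001, 0.001, 0.001, -0.001, 0.0, -0.001], 'tau': [-0.001, -61.264, -25.818, 0.069, 0.048, -0.0], 'eef_pos': [222.221, 583.836, 190.623], 'tcp_rot': [-3.14, -0.0, 2.778], 'ft_force': [0.038, 0.232, -0.366], 'moment': [-0.017, -0.011, 0.039], 'grip_force': 0.0, 'opening': 1.003}
top [[497.5, 0.0, 270.3], [0.0, 497.5, 210.1], [0.0, 0.0, 1.0]] [[-0.025, -1.0, 0.01, -2.83], [-0.99, 0.023, -0.139, 563.968], [0.139, -0.013, -0.99, 995.131], [0.0, 0.0, 0.0, 1.0]]
side [[527.8, 0.0, 275.3], [0.0, 527.8, 215.0], [0.0, 0.0, 1.0]] [[0.825, -0.564, -0.011, -487.818], [-0.408, -0.582, -0.703, 293.865], [0.39, 0.585, -0.711, 1142.635], [0.0, 0.0, 0.0, 1.0]]
```

View pics/top0.png

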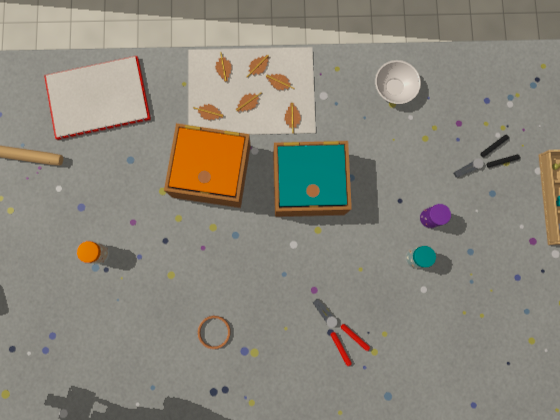

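View pics/side0.png

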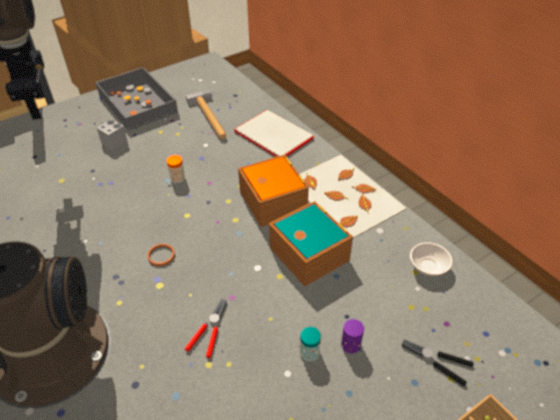

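The top view shows the teal door near (312,175) with its dot at (313,191). The teal cap is at (424,257) and the purple look-alike at (436,215). The side view shows the same things: dot (300,236), teal jar (310,340).

```bash
cat >h.py <<'E'
from cell import monitor, viewer, order, env
import cv2,numpy as np
def cast(n,uv,z,c=None):
    c=c or viewer.camera_info(n); T=np.array(c["camera_from_world"]);R,t=T[:3,:3],T[:3,3]
    o=-R.T@t; d=R.T@np.linalg.inv(c["K"])@np.array([uv[0],uv[1],1.]); return o+d*(z-o[2])/d[2]
def blobs(im,lo,hi,amin=40):
    m=cv2.inRange(cv2.cvtColor(im,cv2.COLOR_RGB2HSV),np.array(lo),np.array(hi))
    cs,_=cv2.findContours(m,cv2.RETR_EXTERNAL,cv2.CHAIN_APPROX_NONE)
    return sorted([c for c in cs if cv2.contourArea(c)>amin],key=cv2.contourArea,reverse=True)
TEAL=((80,120,60),(98,255,255)); PURP=((130,90,40),(150,255,255)); COP=((3,80,80),(18,255,255))
E
python3 - <<'E'
from h import *
im=cv2.imread("pics/top0.png")[...,::-1].copy()
for nm,col in(("teal",TEAL),("purp",PURP)):
    for c in blobs(im,*col):
        a=cv2.contourArea(c); (x,y),r=cv2.minEnclosingCircle(c); print(nm,a,(round(x),round(y)),round(r,1),np.round(cast("top",(x,y),90 if a>2000 else 70),1))
        if a>2000:
            P=np.array([cast("top",p,90)[:2] for p in c[:,0]],np.float32); print(cv2.minAreaRect(P))
for c in blobs(im,*COP,amin=60):
    (x,y),r=cv2.minEnclosingCircle(c)
    if abs(x-313)<40 and abs(y-191)<12: print("dot",x,y,r,cast("top",(x,y),90))
im=cv2.imread("pics/side0.png")[...,::-1].copy()
for nm,col in(("teal",TEAL),("purp",PURP)):
    for c in blobs(im,*col):
        a=cv2.contourArea(c); (x,y),r=cv2.minEnclosingCircle(c); m=cv2.moments(c);print("side",nm,a,(round(x),round(y)),np.round(cast("side",(m['m10']/m['m00'],m['m01']/m['m00']),90 if a>2000 else 65),1))
        if a>2000:
            P=np.array([cast("side",p,90)[:2] for p in c[:,0]],np.float32); print(cv2.minAreaRect(P))
E
```

```text
teal 3875.5 (312, 175) 44.0 [ 625.6 -100.8   90. ]
((626.101318359375, -100.13260650634766), (121.86605834960938, 133.83160400390625), 0.057168539613485336)
teal 362.0 (424, 256) 11.5 [ 458.7 -320.6   70. ]
purp 500.5 (435, 216) 15.4 [ 540.4 -348.6   70. ]
dot 312.3823547363281 190.38235473632812 6.197680473327637 [ 594.35510171 -100.44464231   90.        ]
side teal 1924.5 (310, 230) [637.5 -85.9  65. ]
side teal 300.0 (310, 337) [ 457.4 -323.9   65. ]
side purp 522.0 (351, 336) [ 530.1 -370.6   65. ]
```

Emit:
move_arm(
  moves=[0, 0, 0, -0.1157, 0, 0, 0, -0.1157, -0.177, -0.326, 0, 0, -0.177, -0.326, 0, 0, -0.177, -0.326, 0, 0, -0.177, -0.326, 0, 0, -0.177, -0.326, 0, 0, -0.177, -0.326, 0, 0, -0.177, -0.326, 0, 0, -0.177, -0.326, 0, 0],
  claw=0,
)

```text
t: 1.35
eef_pos: [435.2, 191.2, 191.2]
tcp_rot: [3.142, -0.0, 3.141]
ft_force: [0.4, -0.7, -0.3]
opening: 0.027
grip_force: 0.0
```

Emit:
move_arm(
  moves=[-0.1765, -0.324, 0, 0, -0.1765, -0.324, 0, 0, -0.1765, -0.324, 0, 0, -0.1765, -0.324, 0, 0, -0.1765, -0.324, 0, 0, -0.1765, -0.324, 0, 0, 0, 0, 0, 0],
)

```text
t: 2.22
eef_pos: [594.3, -101.8, 190.3]
tcp_rot: [-3.142, -0.001, 3.138]
ft_force: [-0.3, 0.6, 0.7]
opening: 0.006
grip_force: 0.0
```

```bash
python3 - <<'E'
from h import *
s=monitor.state();c=viewer.camera_info("wrist");im=viewer.read_camera("wrist");print(s["eef_pos"],s["tcp_rot"])
cv2.imwrite("pics/w1.png",im[...,::-1])
for col in(TEAL,COP):
  for b in blobs(im,*col,amin=200):
    (x,y),r=cv2.minEnclosingCircle(b);print(cv2.contourArea(b),x,y,r,np.round(cast("wrist",(x,y),90,c),1))
E
```

```text
[ 594.27876975 -101.83451071  190.26260956] [-3.14157643e+00 -5.35845034e-04  3.13786166e+00]
14759.5 281.2576904296875 210.27671813964844 93.3765640258789 [601.7 -99.5  90. ]
1559.0 9.189482688903809 29.30133628845215 30.70864486694336 [ 464.4 -297.1   90. ]
18118.5 476.0 238.0 96.8969497680664 [626.4  63.9  90. ]
4797.5 281.0131530761719 202.49154663085938 106.22128295898438 [595.1 -99.7  90. ]
1954.5 481.0122985839844 331.0 61.02058410644531 [715.2  80.3  90. ]
705.0 280.91510009765625 201.40565490722656 15.552258491516113 [594.1 -99.8  90. ]
508.5 384.0 357.5 30.220125198364258 [742.6  -5.2  90. ]
```

View pics/w1.png

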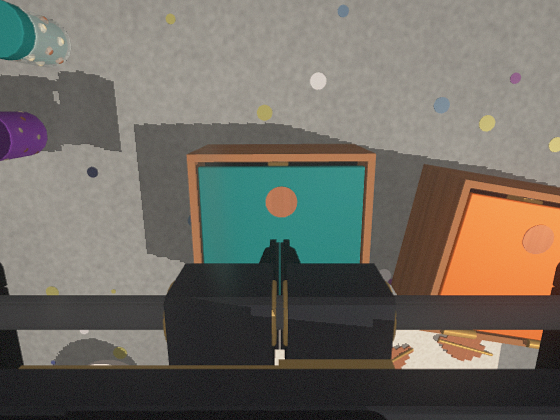

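The wrist view shows the dot at (281,201), which casts to (594.1, -99.8). That agrees with the top view.

Emit:
move_arm(
  moves=[0, 0.0133, 0.2, 0, 0, 0, 0.3, 0, 0, 0, 0.12, 0, 0, 0, 0, 0, 0, 0, 0.02, 0, 0, 0, 0.02, 0, 0, 0, 0.01, 0],
)

```text
t: 3.15
eef_pos: [593.5, -96.7, 91.1]
tcp_rot: [-3.142, 0.001, 3.141]
ft_force: [0.2, 0.7, -0.5]
opening: 0.009
grip_force: 0.0
```

Emit:
move_arm(
  moves=[0, -0.02, 0.01, 0, 0, 0, 0.01, 0, 0, 0, 0.01, 0, 0, 0, 0.007, 0, 0, 0, 0, 0],
)

```text
t: 3.78
eef_pos: [593.4, -99.8, 85.1]
tcp_rot: [3.141, -0.0, 3.141]
ft_force: [-0.1, -0.4, -0.8]
opening: 0.004
grip_force: 0.0
```

Emit:
move_arm(
  moves=[0, 0, 0.007, 0, 0, 0, 0, 0],
)

```text
t: 4.03
eef_pos: [593.4, -99.8, 84.0]
tcp_rot: [3.141, -0.0, 3.141]
ft_force: [-0.2, 0.2, 0.5]
opening: 0.003
grip_force: 0.0
```

```bash
python3 - <<'E'
from h import *
s=monitor.state();print(s["eef_pos"],s["ft_force"])
im=viewer.read_camera("side")
cv2.imwrite("pics/s2.png",cv2.resize(im[140:300,200:400],None,fx=3,fy=3)[...,::-1])
E
```

```text
[593.39727826 -99.75582179  84.04716747] [-0.23232379  0.22620789  0.49058043]
```

View pics/s2.png

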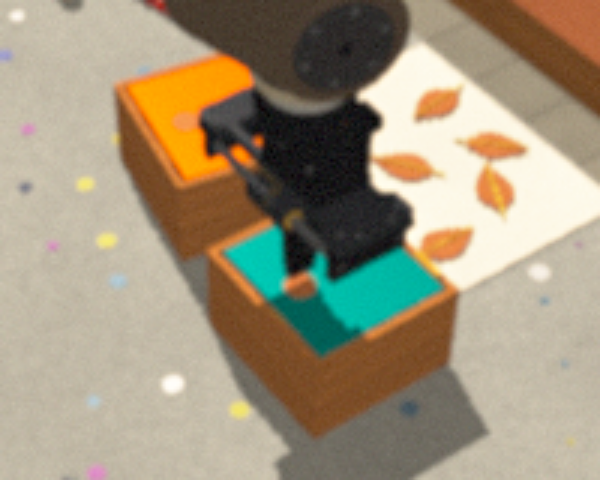

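The fingers are on the dot (crop ~(298,283)), but I can't tell from this whether the catch has let go. I'll back off a little and check.

Emit:
move_arm(
  moves=[0, 0, -0.1, 0, 0, 0, -0.2, 0, 0, 0, -0.2, 0, 0, 0, 0, 0],
)

```text
t: 4.58
eef_pos: [594.5, -100.1, 162.2]
tcp_rot: [-3.14, 0.005, 3.141]
ft_force: [-0.1, 0.6, 1.0]
opening: 0.009
grip_force: 0.0
```

```bash
python3 - <<'E'
from h import *
im=viewer.read_camera("side")
cv2.imwrite("pics/s3.png",cv2.resize(im[140:300,200:400],None,fx=3,fy=3)[...,::-1])
E
```

```text
(no output)
```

View pics/s3.png

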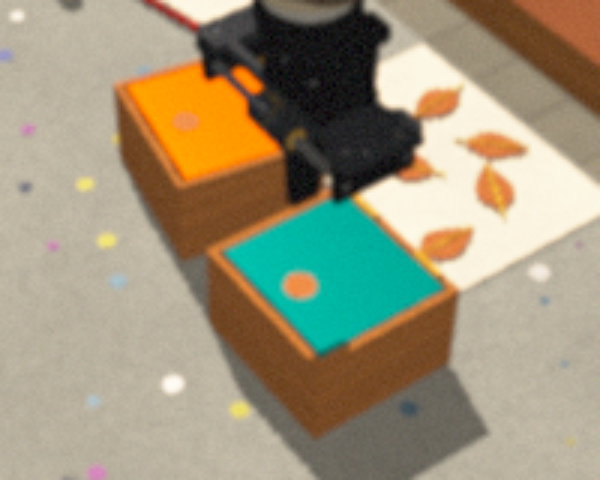

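The door looks shut, with the dot at crop (300,286). I'll wait briefly and compare frames numerically.

Emit:
move_arm(
  moves=[0, 0, 0, 0, 0, 0, 0, 0, 0, 0, 0, 0, 0, 0, 0, 0],
)

```text
t: 5.12
eef_pos: [593.3, -99.8, 158.8]
tcp_rot: [3.141, -0.0, 3.141]
ft_force: [-0.1, -0.5, 0.9]
opening: 0.002
grip_force: 0.0
```

```bash
python3 - <<'E'
from h import *
im=viewer.read_camera("side")
cv2.imwrite("pics/s4.png",cv2.resize(im[140:300,200:400],None,fx=3,fy=3)[...,::-1])
for f in("pics/s3.png","pics/s4.png"):
    a=cv2.imread(f)[...,::-1].copy(); b=blobs(a,*TEAL)[0]; print(cv2.contourArea(b),cv2.boundingRect(b),cv2.minAreaRect(b))
E
```

```text
17760.0 (226, 197, 215, 158) ((332.93572998046875, 270.0867919921875), (173.4866485595703, 134.77838134765625), 46.52077102661133)
17723.5 (226, 199, 215, 155) ((333.0000305175781, 270.0000305175781), (172.6728515625, 135.5694580078125), 46.86768341064453)
```

Emit:
move_arm(
  moves=[0, 0, 0.25, 0, 0, 0, 0.22, 0, 0, 0, 0.03, 0, 0, 0, 0, 0, 0, 0, 0.007, 0, 0, 0, 0, 0],
)

```text
t: 5.92
eef_pos: [593.8, -99.9, 84.0]
tcp_rot: [-3.141, 0.001, 3.141]
ft_force: [0.1, -0.3, 0.1]
opening: 0.009
grip_force: 0.0
```

Emit:
move_arm(
  moves=[0, 0, 0.007, 0, 0, 0, 0, 0],
)

```text
t: 6.18
eef_pos: [593.4, -99.8, 82.1]
tcp_rot: [3.142, 0.0, 3.141]
ft_force: [0.3, 0.0, 0.7]
opening: 0.003
grip_force: 0.0
```

Emit:
move_arm(
  moves=[0, 0, 0.007, 0, 0, 0, 0, 0],
)

```text
t: 6.42
eef_pos: [593.4, -99.8, 80.9]
tcp_rot: [3.141, -0.0, 3.141]
ft_force: [0.0, 0.9, -0.4]
opening: 0.002
grip_force: 0.0
```

Emit:
move_arm(
  moves=[0, 0, 0.007, 0, 0, 0, 0, 0],
)

```text
t: 6.68
eef_pos: [593.4, -99.8, 79.8]
tcp_rot: [3.141, -0.0, 3.141]
ft_force: [-0.2, -0.3, -0.1]
opening: 0.004
grip_force: 0.0
```

```bash
python3 - <<'E'
from h import *
s=monitor.state();print(s["eef_pos"],s["ft_force"],s["moment"],s["tau"])
im=viewer.read_camera("side");w=viewer.read_camera("wrist")
cv2.imwrite("pics/s5.png",np.hstack([cv2.resize(im[190:270,260:360],(400,320),interpolation=2),w[140:280:,180:400].repeat(2,0).repeat(2,1)[:280].__class__(0) if 0 else cv2.resize(w[130:290,180:380],(400,320),interpolation=2)])[...,::-1])
E
```

```text
[593.3715708  -99.77447836  79.80153408] [-0.15619284 -0.31572025 -0.0845399 ] [0.01272886 0.00740988 0.0507057 ] [-6.40797480e-04 -6.19842911e+01 -2.04052162e+01 -4.16982744e-02
  5.29797853e-02 -1.15380541e-05]
```

View pics/s5.png

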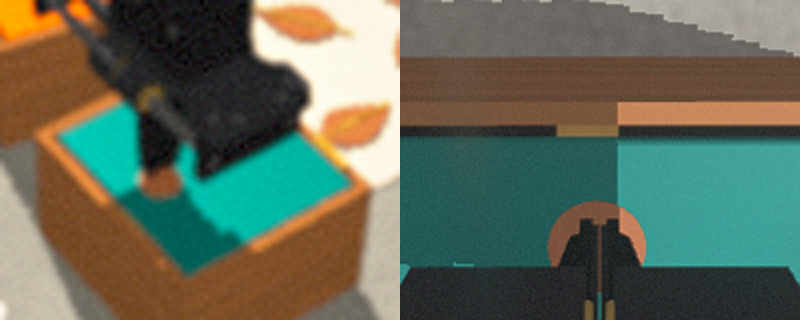

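```bash
python3 - <<'E'
from h import *
s=monitor.state();p=s["eef_pos"]
for n in("side","wrist","top"):
    c=viewer.camera_info(n);T=c["camera_from_world"]
    for q in(p,[p[0],p[1],90],[p[0],p[1],100],[594.2,-100,90]):
        v=np.array(c["K"])@(T@np.r_[q,1])[:3];print(n,np.round(q),np.round(v[:2]/v[2],1))
c=viewer.camera_info("wrist");T=np.array(c["camera_from_world"]);print(-T[:3,:3].T@T[:3,3])
im=viewer.read_camera("wrist")
cs=[cv2.minEnclosingCircle(b) for b in blobs(im,*COP,amin=100)];print(cs)
b=blobs(im,*TEAL)[0];print(cv2.boundingRect(b),cast("wrist",(281,197),90,c))
E
```

```text
side [ 593. -100.   80.] [299.4 237.6]
side [ 593. -100.   90.] [299.4 234.7]
side [ 593. -100.  100.] [299.5 231.8]
side [ 594. -100.   90.] [299.8 234.6]
wrist [ 593. -100.   80.] [277.8 244.9]
wrist [ 593. -100.   90.] [277.7 251.6]
wrist [ 593. -100.  100.] [277.7 259. ]
wrist [ 594. -100.   90.] [277.4 253.1]
top [ 593. -100.   80.] [311.6 191.8]
top [ 593. -100.   90.] [312.1 190.9]
top [ 593. -100.  100.] [312.5 190. ]
top [ 594. -100.   90.] [312.2 190.5]
[520.66586976 -98.83066253 273.12569246]
[((278.0, 222.3141632080078), 154.62176513671875), ((500.5, 247.5), 74.7296142578125), ((484.1056823730469, 338.22113037109375), 58.62416458129883), ((278.0, 253.0), 24.186872482299805), ((398.0, 348.0), 22.203702926635742), ((152.5, 349.0), 20.42679786682129), ((329.5, 360.0), 26.51896095275879)]
(149, 198, 259, 97) [563.68820452 -98.08217057  90.        ]
```

The dot still images at its undepressed height (wrist (278,253)), and the fingertips look short of it, so there's been no contact yet. I'll keep going down and watch the force.

Emit:
move_arm(
  moves=[0, 0, 0.01, 0, 0, 0, 0.01, 0, 0, 0, 0, 0],
)

```text
t: 7.2
eef_pos: [593.3, -99.8, 76.7]
tcp_rot: [3.141, -0.0, 3.141]
ft_force: [0.4, -0.4, 0.1]
opening: 0.005
grip_force: 0.0
```

Emit:
move_arm(
  moves=[0, 0, 0.01, 0, 0, 0, 0.01, 0, 0, 0, 0, 0],
)

```text
t: 7.58
eef_pos: [593.3, -99.8, 73.8]
tcp_rot: [3.141, -0.0, 3.141]
ft_force: [-0.5, 0.4, -0.6]
opening: 0.003
grip_force: 0.0
```

```bash
python3 - <<'E'
from h import *
im=viewer.read_camera("side");w=viewer.read_camera("wrist")
cv2.imwrite("pics/s6.png",np.hstack([cv2.resize(im[200:260,270:330],(400,400),interpolation=2),cv2.resize(w[190:290,230:330],(400,400),interpolation=2)])[...,::-1])
for n in("side","wrist"):
    c=viewer.camera_info(n)
    for q in([593.3,-99.8,73.8],[594.2,-100,90],[594.2,-100,84],[565,-100,90]):
        v=np.array(c["K"])@(c["camera_from_world"]@np.r_[q,1])[:3];print(n,q,np.round(v[:2]/v[2],1))
E
```

```text
side [593.3, -99.8, 73.8] [299.3 239.3]
side [594.2, -100, 90] [299.8 234.6]
side [594.2, -100, 84] [299.7 236.3]
side [565, -100, 90] [289.7 239.9]
wrist [593.3, -99.8, 73.8] [277.8 244.7]
wrist [594.2, -100, 90] [277.3 257.4]
wrist [594.2, -100, 84] [277.4 253. ]
wrist [565, -100, 90] [277.2 202.3]
```

View pics/s6.png

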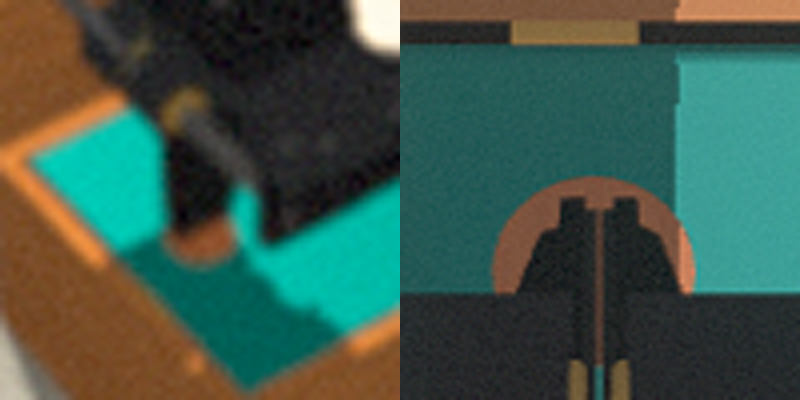

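The wrist dot centre is near (278,259), so it's still undepressed. The tips really are above it, and I'll keep stepping down.

Emit:
move_arm(
  moves=[0, 0, 0.01, 0, 0, 0, 0.01, 0, 0, 0, 0, 0],
)

```text
t: 8.05
eef_pos: [593.4, -99.8, 70.8]
tcp_rot: [3.141, -0.0, 3.141]
ft_force: [-0.2, 0.3, 0.1]
opening: 0.006
grip_force: 0.0
```

Emit:
move_arm(
  moves=[0, 0, 0.01, 0, 0, 0, 0.01, 0, 0, 0, 0, 0],
)

```text
t: 8.43
eef_pos: [593.4, -99.8, 67.8]
tcp_rot: [3.141, -0.0, 3.141]
ft_force: [0.2, 0.4, -0.6]
opening: 0.006
grip_force: 0.0
```

Emit:
move_arm(
  moves=[0, 0, 0.01, 0, 0, 0, 0.01, 0, 0, 0, 0, 0],
)

```text
t: 8.8
eef_pos: [593.5, -99.8, 65.0]
tcp_rot: [-3.142, 0.0, 3.141]
ft_force: [-1.2, 0.3, 3.2]
opening: 0.001
grip_force: 1.6
```

Emit:
move_arm(
  moves=[0, 0, 0.01, 0, 0, 0, 0.01, 0, 0, 0, 0, 0],
)

```text
t: 9.18
eef_pos: [593.6, -99.8, 61.9]
tcp_rot: [3.142, 0.001, 3.141]
ft_force: [1.1, 0.6, 3.8]
opening: 0.001
grip_force: 2.0
```

```bash
python3 - <<'E'
from h import *
im=viewer.read_camera("side");w=viewer.read_camera("wrist")
cv2.imwrite("pics/s7.png",np.hstack([cv2.resize(im[180:280,250:350],(400,400),interpolation=2),cv2.resize(w,(533,400))])[...,::-1][:,:800])
print(viewer.camera_info("wrist")["K"][0][0])
E
```

```text
369.6761560727356
```

View pics/s7.png

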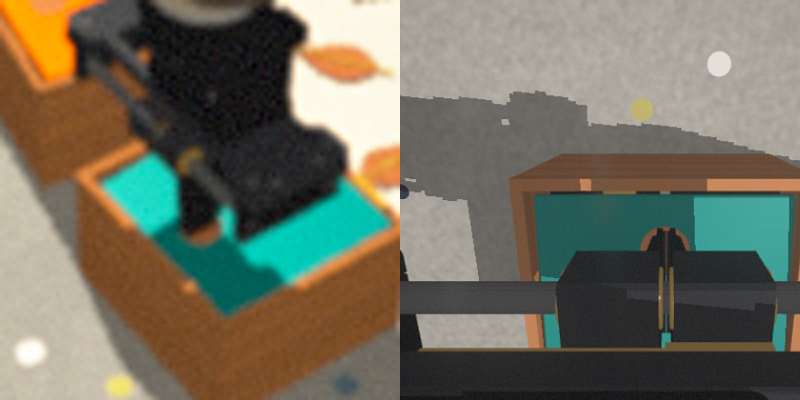

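The force shows contact: 3.2 N at z 65, then 3.8 N at 61.9. The true tips are therefore about 24 mm above the reported TCP, and the dot is roughly 4–5 mm down. Retreating now.

Emit:
move_arm(
  moves=[0, 0, -0.2, 0, 0, 0, -0.36, 0, 0.26, 0, -0.3, 0, 0.26, 0, -0.3, 0, 0.07, -0.29, 0, 0, 0.07, -0.29, 0, 0, 0.07, -0.29, 0, 0, 0.07, -0.29, 0, 0, 0.07, -0.29, 0, 0, 0, 0, 0, 0],
  claw=95,
)

```text
t: 10.52
eef_pos: [461.7, -319.5, 235.1]
tcp_rot: [3.141, -0.001, 3.138]
ft_force: [0.9, -0.3, -0.5]
opening: 0.98
grip_force: 0.0
```

```bash
python3 - <<'E'
from h import *
s=monitor.state();c=viewer.camera_info("wrist");w=viewer.read_camera("wrist");im=viewer.read_camera("side")
print(s["eef_pos"],s["tcp_rot"])
cv2.imwrite("pics/s8.png",np.hstack([cv2.resize(im[120:380,200:450],(385,400)),cv2.resize(w,(533,400))[:,:415]])[...,::-1])
for col in(TEAL,PURP):
  for b in blobs(w,*col,amin=200):
    (x,y),r=cv2.minEnclosingCircle(b);print(cv2.contourArea(b),x,y,r,np.round(cast("wrist",(x,y),70,c),1))
E
```

```text
[ 461.74891027 -319.45396795  235.10658198] [ 3.14088898e+00 -1.14994199e-03  3.13807312e+00]
1385.5 276.040283203125 182.6041259765625 21.692739486694336 [ 458.4 -321.8   70. ]
1592.5 243.84764099121094 253.10943603515625 28.30879783630371 [ 532.6 -355.6   70. ]
```

View pics/s8.png

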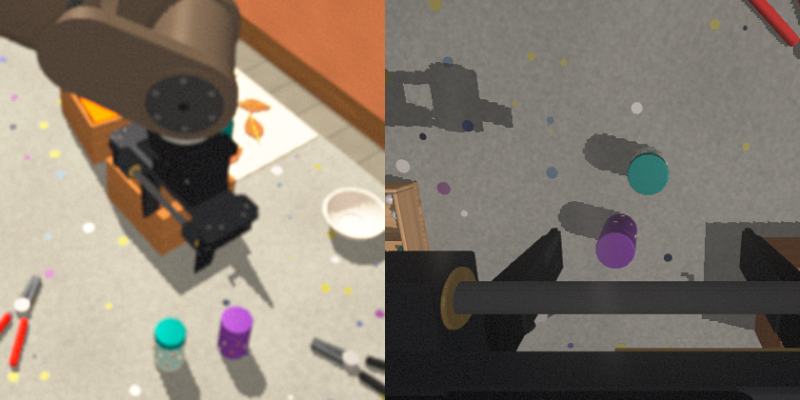

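The door is opening: teal is visible raised behind the arm at (228,128). In the wrist view the teal cap at (648,174) casts to (458.4, -321.8).

Emit:
move_arm(
  moves=[0.01, -0.01, 0.29, 0, 0, 0, 0.29, 0, 0, 0, 0.29, 0, 0, 0, 0.29, 0, 0, 0, 0, 0, 0, 0, 0, 0],
)

```text
t: 11.38
eef_pos: [462.1, -318.6, 63.3]
tcp_rot: [-3.141, 0.001, -3.141]
ft_force: [1.2, 0.0, 0.3]
opening: 0.999
grip_force: 0.0
```

```bash
python3 - <<'E'
from h import *
s=monitor.state();c=viewer.camera_info("wrist");w=viewer.read_camera("wrist");im=viewer.read_camera("side")
print(s["eef_pos"],s["ft_force"])
cv2.imwrite("pics/s9.png",np.hstack([cv2.resize(im[120:380,200:450],(385,400)),cv2.resize(w,(533,400))[:,60:475]])[...,::-1])
for b in blobs(w,*TEAL,amin=200)[:2]:
    (x,y),r=cv2.minEnclosingCircle(b);print(cv2.contourArea(b),x,y,r,np.round(cast("wrist",(x,y),70,c),1))
E
```

```text
[ 462.11428725 -318.57406827   63.30212701] [1.15184661 0.03315264 0.27682357]
4641.5 272.229248046875 239.5875701904297 40.43396759033203 [ 456.6 -321.5   70. ]
```

View pics/s9.png

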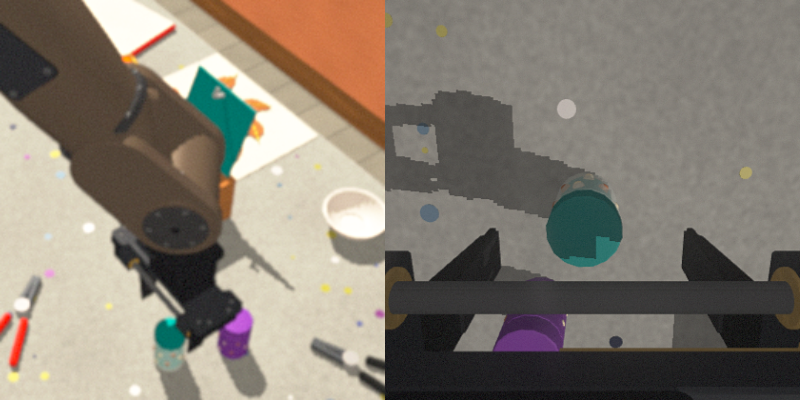

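The door stands open and teal (crop (220,120)). The jar at crop (584,228) lies between the open fingers, about 3 mm off centre. I'll correct that and descend.

Emit:
move_arm(
  moves=[0.02, -0.02, 0, 0, 0, 0, 0.12, 0, 0, 0, 0.12, 0, 0, 0, 0.06, 0, 0, 0, 0, 0],
)

```text
t: 12.1
eef_pos: [458.2, -321.8, 16.9]
tcp_rot: [3.141, -0.0, 3.141]
ft_force: [-0.2, 0.2, 0.8]
opening: 0.996
grip_force: 0.0
```

Emit:
move_arm(
  moves=[0, 0, 0.03, 0, 0, 0, 0.025, 0, 0, 0, 0, 0],
)

```text
t: 12.48
eef_pos: [458.3, -321.7, 8.6]
tcp_rot: [3.141, -0.0, 3.141]
ft_force: [0.3, 0.5, 0.1]
opening: 0.996
grip_force: 0.0
```

Emit:
move_arm(
  moves=[0, 0, 0, 0, 0, 0, 0, 0, 0, 0, 0, 0, 0, 0, 0, 0, 0, 0, 0, 0, 0, 0, 0, 0],
  claw=30,
)

```text
t: 13.22
eef_pos: [458.4, -321.8, 8.7]
tcp_rot: [-3.142, 0.0, 3.141]
ft_force: [0.2, -0.3, 1.0]
opening: 0.459
grip_force: 30.0
```

Emit:
move_arm(
  moves=[0, 0, -0.1, 0, 0, 0, -0.2, 0, 0, 0, 0, 0],
)

```text
t: 13.6
eef_pos: [459.2, -322.5, 56.1]
tcp_rot: [-3.139, 0.003, 3.141]
ft_force: [0.2, -0.1, -1.1]
opening: 0.455
grip_force: 30.0
```

Emit:
move_arm(
  moves=[0, 0, -0.31, 0, 0, 0, -0.31, 0, -0.179, 0.2467, 0, 0, -0.179, 0.2467, 0, 0, -0.179, 0.2467, 0, 0, -0.179, 0.2467, 0, 0, -0.179, 0.2467, 0, 0, -0.179, 0.2467, 0, 0, 0, 0, 0, 0, 0, 0, 0, 0],
)

```text
t: 14.85
eef_pos: [618.9, -99.9, 146.1]
tcp_rot: [3.141, -0.001, -3.141]
ft_force: [-1.1, -0.8, -1.0]
opening: 0.455
grip_force: 30.0
```

```bash
python3 - <<'E'
from h import *
s=monitor.state();c=viewer.camera_info("wrist");w=viewer.read_camera("wrist")
print(s["eef_pos"],s["ft_force"],s["opening"])
h=s["eef_pos"][2]-8.6
for b in blobs(w,*TEAL,amin=200)[:4]:
    (x,y),r=cv2.minEnclosingCircle(b);print(cv2.contourArea(b),x,y,r,np.round(cast("wrist",(x,y),70+h,c),1))
cv2.imwrite("pics/w10.png",w[...,::-1])
im=viewer.read_camera("top")
for b in blobs(im,*TEAL): print("top",cv2.contourArea(b),cv2.boundingRect(b))
E
```

```text
[618.9375963  -99.87740248 146.14008183] [-1.11037957 -0.76507927 -1.01893128] 0.4552374047281132
4358.0 279.5 291.0 53.584144592285156 [615.2 -99.  207.5]
4155.0 279.5 362.5 67.51676177978516 [647.9 -99.  207.5]
top 132.0 (279, 106, 9, 28)
```

Emit:
move_arm(
  moves=[0, 0, 0.2, 0, 0, 0, 0.2, 0, 0, 0, 0.2, 0, 0, 0, 0, 0],
)

```text
t: 15.45
eef_pos: [618.1, -100.4, 55.0]
tcp_rot: [3.141, -0.004, 3.14]
ft_force: [0.5, -0.3, -0.9]
opening: 0.459
grip_force: 30.0
```

Emit:
move_arm(
  moves=[0, 0, 0.1, 0, 0, 0, 0.08, 0, 0, 0, 0, 0, 0, 0, 0, 0],
)

```text
t: 15.95
eef_pos: [619.7, -99.8, 30.0]
tcp_rot: [-3.142, 0.0, 3.141]
ft_force: [-0.1, 0.6, -0.1]
opening: 0.459
grip_force: 30.0
```

Emit:
move_arm(
  moves=[0, 0, 0.05, 0, 0, 0, 0.03, 0, 0, 0, 0, 0],
)

```text
t: 16.32
eef_pos: [619.3, -99.7, 17.2]
tcp_rot: [3.141, -0.001, 3.141]
ft_force: [-1.1, 0.2, -1.4]
opening: 0.458
grip_force: 30.0
```

Emit:
move_arm(
  moves=[0, 0, 0.01, 0, 0, 0, 0.005, 0, 0, 0, 0, 0],
)

```text
t: 16.7
eef_pos: [619.5, -99.8, 15.4]
tcp_rot: [3.142, 0.0, 3.141]
ft_force: [0.2, -0.2, -1.0]
opening: 0.459
grip_force: 30.0
```

Emit:
move_arm(
  moves=[0, 0, 0.005, 0, 0, 0, 0, 0],
)

```text
t: 16.95
eef_pos: [619.5, -99.8, 14.7]
tcp_rot: [3.142, 0.0, 3.141]
ft_force: [-0.2, -0.4, -0.2]
opening: 0.455
grip_force: 30.0
```

Emit:
move_arm(
  moves=[0, 0, 0.004, 0, 0, 0, 0, 0],
)

```text
t: 17.2
eef_pos: [619.6, -99.8, 14.7]
tcp_rot: [-3.142, 0.0, 3.141]
ft_force: [-2.0, 0.1, 5.2]
opening: 0.46
grip_force: 30.0
```

Emit:
move_arm(
  moves=[0, 0, 0, 0, 0, 0, 0, 0, 0, 0, 0, 0, 0, 0, 0, 0],
  claw=66,
)

```text
t: 17.7
eef_pos: [619.5, -99.8, 14.0]
tcp_rot: [3.141, -0.0, 3.141]
ft_force: [-0.2, 0.4, 0.2]
opening: 0.691
grip_force: 0.0
```

Emit:
move_arm(
  moves=[0, 0, -0.06, 0, 0, 0, -0.12, 0, 0, 0, -0.2, 0, 0, 0, -0.3, 0, 0, 0, -0.3, 0, 0.3, 0, -0.1, 0, 0.35, 0, 0, 0, 0.35, 0, 0, 0, 0.2, 0, 0, 0, 0, 0, 0, 0],
)

```text
t: 18.95
eef_pos: [438.3, -99.7, 177.6]
tcp_rot: [-3.141, 0.002, 3.141]
ft_force: [0.6, 0.3, 0.2]
opening: 0.694
grip_force: 0.0
```

```bash
python3 - <<'E'
from h import *
s=monitor.state();print(s["eef_pos"],s["ft_force"],s["opening"],s["t"])
ims={n:viewer.read_camera(n) for n in("top","side","wrist")}
for n,im in ims.items():
  for nm,col in(("teal",TEAL),("purp",PURP),("orange",((5,200,120),(18,255,255)))):
    for b in blobs(im,*col,amin=60)[:5]:
      (x,y),r=cv2.minEnclosingCircle(b);print(n,nm,cv2.contourArea(b),round(x),round(y),round(r,1),np.round(cast(n,(x,y),76)[:2],0),cv2.boundingRect(b))
im=cv2.imread("pics/top0.png")[...,::-1].copy()
for b in blobs(im,(5,200,120),(18,255,255),60)[:2]: print("orange before",cv2.contourArea(b),cv2.boundingRect(b))
E
```

```text
[438.33964737 -99.68779843 177.60206416] [0.55186369 0.2585822  0.17458445] 0.6937671979176955 18.95
top teal 2737.5 315 126 42.3 [ 732. -112.] (278, 105, 75, 42)
top teal 327.0 311 180 10.8 [619. -99.] (300, 170, 22, 21)
top purp 500.5 435 216 15.4 [ 540. -347.] (420, 204, 31, 24)
top orange 3951.0 206 162 44.8 [661. 111.] (168, 127, 77, 69)
top orange 348.5 88 252 11.6 [484. 345.] (77, 242, 23, 20)
side teal 1842.5 338 198 35.7 [757. -44.] (315, 164, 51, 70)
side teal 202.5 308 236 8.7 [ 615. -104.] (300, 228, 17, 17)
side purp 518.5 352 336 16.6 [ 525. -377.] (342, 320, 22, 33)
side orange 1198.5 279 177 26.7 [681. 113.] (255, 157, 50, 43)
wrist teal 68.0 288 364 9.0 [596. -91.] (279, 357, 19, 8)
wrist purp 695.0 28 276 26.2 [ 508. -317.] (4, 259, 49, 36)
orange before 3937.5 (168, 127, 77, 69)
orange before 332.0 (77, 242, 22, 20)
```

```bash
python3 -c "
from cell import order
print(order.job_done())"
```

```text
the job is handed in; nothing more can be done
None
```

The teal-capped jar is standing upright on the floor of the teal case with its door left open; the orange door and purple jar are unchanged in the final images, and the job was handed in at about 19 s.

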